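Release a medicine bottle from its gravity chute and put it in the order tray

TASK

At the pharmacy dispensing station, press the red pad right down so the yellow gate at the lever's other end tips up, and hold it until the amber bottle has rolled down to the stops at the front of the chute; then let the lever come back. Pick the bottle out and lay it gently in the blue tray, without dropping it, and let go. Leave all the other things where they are.

Things in the scene. Friction and masses are not known exactly. Their poses are not given: they have to be found in the camera images.
- station: Grey dispensing station fixed to the table, 310 mm wide (y), 275 deep (x). Origin: underside of its base; x runs from its front (robot side) to its back, y to its left, z up. Left part: a white chute centred at y = +85, 94 mm wide inside, sloping 10 degrees down to the front. Right part: the red pad. Above its back part: a stock shelf with black bins.
- shelf_edge (a point): Middle of the lower front edge of the station's stock shelf, 185 mm high, axes as the station's. All behind this edge, across the station's full width and up to 274 mm, is solid: it overhangs the back 16 mm of the red pad by 70 mm, so an upright gripper does not fit over the pad. Tilt the tool about 40 degrees, fingers pointing down and towards the station's back (+x).
- gate_lever (a joint): Lever along the station's y, turning about its x axis: red pad at the right end, 75 mm from the pivot; yellow gate blade at the left end, 117 mm from it, hanging in the chute. 0 rad = at rest, gate shut by a spring; grows as the pad is pressed; stop at 0.42 (pad 31 mm down, about 8 N). The bottle passes above about 0.27 (pad 20 mm down). It springs back when let go.
- tab (a point): Middle of the top face of the red pad (40 mm in x, 36 mm in y), 115 mm above the table at rest; it moves with the lever. Axes as the station's when the lever is at rest.
- catch (a point): Fixed point: where the middle of the bottle's body rests at the chute's front end, about 51 mm up, 18 mm above the floor. It lies against two stops 15 mm tall, one at each side, 58 mm apart; between them the front is open. Side walls are 14 mm tall here. Nothing is above; 42 mm side walls begin 59 mm behind it, the shelf 118 mm. Fingers can straddle the body fore and aft.
- bottle_mid (a point): Middle of the amber bottle's body, on its axis. It lies across the chute; its own y axis is its length: body 36 mm in diameter, 64 mm long (y -32 to 32), white cap 24 mm in diameter out to y = +48. About 90 g. Starts behind the gate, under the stock shelf, and rolls by itself to the stops in under 1 s once the gate is up.
- tray_blue: Blue open tray, 240 (x) by 170 (y) by 45 mm high, walls and floor 4 to 5 mm. Origin: centre of its underside, x its long side, z up. A brown carton stands at its +x end (from x = +40 mm on); the rest, from x = -115 to +40, is empty. It stands to one side of the station and the white tray to the other.
- tray_white: White open tray of the same size, not to be used; a small jar with an orange lid stands in it. Origin: centre of its underside.
- carton: Brown carton 50 x 90 x 34 mm in the blue tray. Origin: centre of its underside.
- jar: White jar with orange lid, 48 mm in diameter, 55 mm tall, in the white tray. Origin: centre of its underside.
- carton_green: Green carton 60 x 50 x 90 mm beside the station. Origin: centre of its underside.
- flask: White bottle with blue cap, 54 mm in diameter, 120 mm tall, beside the station. Origin: centre of its underside.
- cup: Green cup 64 mm in diameter, 60 mm tall, standing on the front of the station's base between chute and pad, its rim 72 mm above the table. Origin: centre of its underside.

How it is judged (in metres and radians):
On the way, in this order (a step that is already met when the one before it is completed fails the run):
1. the red pad is pressed down far enough to lift the gate clear of the bottle (lever above 0.25 rad) (value of joint gate_lever above 0.25 rad), for 0.15 s.
2. the bottle lies at the stops at the front of the chute and the lever is back at rest (below 0.06 rad) (distance between bottle_mid and catch below 0.022 m and value of joint gate_lever below 0.06 rad), for 0.2 s.
At the end, for the whole second after the job is handed in: The amber bottle lies on its side (axis within about 20 degrees of level), at rest and released, inside the blue tray; the blue tray stands level within 40 mm of where it was, and the lever is back at rest (below 0.06 rad) (x of bottle_mid in the frame of tray_blue between -0.115 and 0.115 m and y of bottle_mid in the frame of tray_blue between -0.08 and 0.08 m and z of bottle_mid in the frame of tray_blue between 0 and 0.045 m and angle between bottle_mid's own y axis and vertical between 1.2 and 1.94 rad and linear speed of bottle below 0.03 m/s and value of joint gate_lever below 0.06 rad and angle between tray_blue's own z axis and vertical below 0.1 rad and distance of tray_blue from where it was at the start of the episode below 0.04 m); the robot touches nothing.
It fails at once if the bottle is dropped or thrown (moves faster than 0.9 m/s while no finger holds it, a fall of about 40 mm) (linear speed of bottle above 0.9 m/s and contact force between the fingers and bottle below 0.1 N).
It fails at once if another loose thing is pushed more than 40 mm from its place or knocked over (distance of any of tray_white, carton, jar, carton_green, flask, cup from where it was at the start of the episode above 0.04 m or angle between any of tray_white, carton, jar, carton_green, flask, cup's own z axis and vertical above 0.5 rad).
It also fails if it takes over 59 s, if anything falls off the work surface, if the arm or the gripper's body presses on something with over 40 N, if the wrist force passes 120 N, or if a joint passes its speed limit or range.

ROBOT

A 6-joint arm with a two-finger parallel gripper is mounted at the origin on the work surface. World frame = base frame: x ahead of the robot, y to its left, z up, the work surface at z = 0. Lengths are in m, angles in degrees, forces in N, time in s.
With the tool pointing down it reaches from about 0.35 to 0.875 m from the base axis. Payload 4.2 kg.
Tool frame: the origin (TCP) lies on the front face of the gripper's body, between the roots of the fingers; the fingertips stand finger_overhang ahead of it and the grasp point (between the pads) lies 51 mm ahead of it (finger_overhang is the distance from the TCP to the fingertips, in m); z points along the fingers, y is the line along which they close (so a half turn about z gives the same grasp; the last joint's range is limited). The gripper opens to 87 mm and grips with 3 to 60 N. Pads are 19 mm wide; open, the fingers measure 117 mm over their backs; the gripper's body (75 mm by 190 mm) begins 51 mm behind the grasp point.
Start: joints at [84.259, 22.042, 0.453, 0, -68.411, -14.817], TCP at [0.219, 0.585, 0.292] pointing down, gripper open.
Joint ranges: [-179.83, 179.83], [-69.29, 118.12], [-61.27, 80.66], [-181.25, 117.63], [-171.15, -9.14], [-177.46, 177.46]. Speed limits (degrees/s): [159.86, 159.86, 180, 180, 180, 180].

INTERFACE

Orientations are given as a 3x3 rotation matrix whose columns are the frame's x, y, z axes.
In Python, from station import sense, capture, camera_model, finish_job, finger_overhang gives the robot as it stands. The module is installed in compiled form; this text tells all that it offers.
- The arm moves only by the tool jog_arm, never from a script. Its argument "rows" is a list that holds one entry, the list of rows, each a list of 4 numbers: the shift along the tool's x, y, z in m, then the turn about the tool's z in rad. A call has 1 to 20 rows; each row shifts and turns the commanded pose from where the row before left it, along the tool's axes as they then stand; what a row does not reach is not made up. A row lasts 1/8 s, in which the tool goes at most 62.5 mm and 10.7 degrees, less where a joint would pass 70% of its speed; a pose out of reach is approached as far as the arm can. A call is refused whole if a number of a shift passes 0.0625 or a number of a turn 0.188, either way. A call with a gripper value outside its range is refused whole. "claw" is the opening, from 0 (shut) to 1 (fully open), set as the call begins (left out, the last holds). The fingers move at their own pace and stop on an object; the grip force is fixed at half the most. Time passes only in rows, so rows that do not move let the fingers close. It gives the time, the measured TCP pose, the force, the opening and the grip force at its end, in the units of the state.
- sense(): the state, without advancing time (a new reading comes with each control period).
- capture(name): name is "scene" or "side" or "wrist"; returns the picture (384x512x3 uint8, red, green, blue); there is no depth.
- camera_model(name): a dict with "fovy" (degrees; the focal length in pixels is half the picture's height over the tangent of half this angle, whatever the lens; pixels are square), "cx", "cy" (the principal point, pixels), "k1" (the pictures are not rectified: a ray, as slopes to the right and down, at radius r is drawn at 1 + k1 r^2 times it, then the intrinsics apply), "eye" and "rotation" of the camera in the world. Camera axes: x right, y down, z forward; pixel columns grow to the right and rows downward; lengths in m; the calibration is good to about 2 mm. A picture is of the moment at which its call begins: read the wrist's pose just before it. camera_model takes no time and is no camera call; for the wrist camera it gives the pose at the moment of the call.
- finish_job(): hands the job in; it is judged then, once.
The state is a dict: "time_s": time; "joints": joint angles; "joint_velocities": joint speeds; "effort": joint torques, N m; "tcp_pos": TCP position; "ee_rot": TCP orientation; "wrist_force": force on the tool from outside, world axes, zero at the start; "moment": the same for the moment, N m; "gripper_width": opening from 0.0 (shut) to 1.0 (fully open); "gripper_force": force on a finger pad.
Only numpy, scipy, OpenCV 4.12 (cv2) and the standard library are available. Lean on these libraries where they do the work, as an engineer would, in place of code of your own. Each camera call takes 0.05 s, during which the arm holds its last target. There are 200 camera calls.

## Working session

There is one attempt and no reset: what is moved stays moved. The work goes in short steps, Python scripts to look and compute and a tool call to move; the robot and the scene stay as the last step left them, time stands still between calls to the robot, and variables do not carry over. Pictures are saved under pics/ and viewed, at most 13 in all, crops included, and the job is handed in when it is done.

Besides the shell and the picture viewer there is one more tool, called after "Request:" by a JSON object that holds its "name" and its "arguments". jog_arm: Moves the arm, as the interface text tells. Its arguments: {"type":"object","properties":{"rows":{"type":"array"},"claw":{"type":"number"}},"required":["rows"]}

```bash
mkdir -p pics
python3 - <<'E'
from station import *
import cv2,numpy as np
s=sense();print({k:np.round(v,3).tolist() for k,v in s.items()});print(finger_overhang if not callable(finger_overhang) else finger_overhang())
for n in("scene","side"):
    m=camera_model(n);print(n,m);cv2.imwrite(f"pics/{n}0.png",capture(n)[:,:,::-1])
m=camera_model("wrist");print(m)
E
```

```text
{'time_s': 0.0, 'joints': [84.26, 22.091, 0.382, -0.03, -68.412, -14.814], 'joint_velocities': [-0.056, -0.022, -0.088, 0.014, 0.014, 0.004], 'effort': [0.001, -39.066, 18.74, 4.22, 0.011, -0.0], 'tcp_pos': [0.219, 0.585, 0.291], 'ee_rot': [[0.936, -0.351, -0.001], [-0.351, -0.936, -0.002], [0.0, 0.002, -1.0]], 'wrist_force': [-0.761, -0.631, 0.281], 'moment': [0.036, 0.009, 0.026], 'gripper_force': 0.0, 'gripper_width': 0.999}
0.0697
scene {'fovy': 48.49068407694131, 'cx': 262.15511971889055, 'cy': 189.49660634781117, 'k1': -0.16251582327869807, 'eye': array([0.56225463, 0.35594219, 1.14287298]), 'rotation': array([[-9.98983592e-01,  4.28543664e-02, -1.39745003e-02],
       [ 4.50751315e-02,  9.48890962e-01, -3.12368652e-01],
       [-1.26083568e-04, -3.12681060e-01, -9.49858168e-01]])}
side {'fovy': 51.89072514081572, 'cx': 250.00637170215782, 'cy': 188.67152974628868, 'k1': -0.0940963254122004, 'eye': array([0.40648128, 0.71537649, 0.87278488]), 'rotation': array([[-0.97815027, -0.15026106,  0.14367905],
       [-0.20788318,  0.69834869, -0.68490415],
       [ 0.00257635, -0.69980763, -0.71432671]])}
{'fovy': 68.62679379961429, 'cx': 252.00433125912514, 'cy': 194.75278943079735, 'k1': 0.0018394228134291245, 'eye': array([0.2823035 , 0.56014275, 0.38514027]), 'rotation': array([[-0.35082377, -0.90639531, -0.2353088 ],
       [-0.93644021,  0.33998376,  0.08654925],
       [ 0.00155334,  0.25071616, -0.9680594 ]])}
```

View pics/scene0.png

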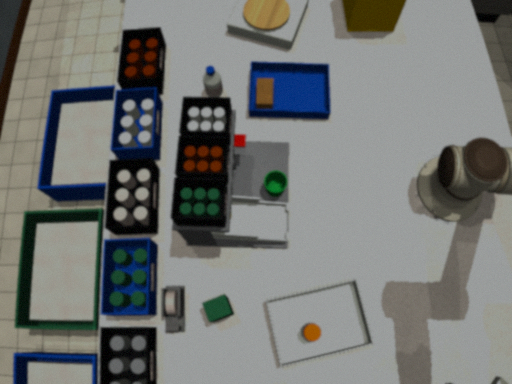

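View pics/side0.png

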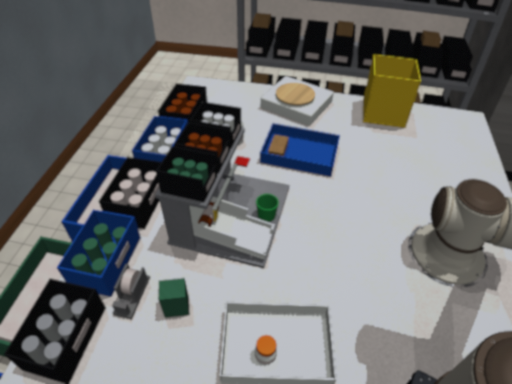

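The scene view shows the station at the centre: red pad near (240,141), cup (275,182), chute around (260,222). The blue tray is at (290,90) with its carton at (264,92). The white tray sits lower right at (318,322).

```bash
cat > h.py <<'E'
from station import *
import cv2,numpy as np
def ray(m,uv,H=384):
    f=H/2/np.tan(np.radians(m['fovy'])/2)
    K=np.array([[f,0,m['cx']],[0,f,m['cy']],[0,0,1]])
    p=cv2.undistortPoints(np.array([[uv]],float),K,np.array([m['k1'],0,0,0,0.]))[0,0]
    return np.asarray(m['rotation'])@np.array([p[0],p[1],1])
def onz(m,uv,z):
    d=ray(m,uv);return m['eye']+d*(z-m['eye'][2])/d[2]
def proj(m,P):
    f=192/np.tan(np.radians(m['fovy'])/2);c=np.asarray(m['rotation']).T@(np.array(P)-m['eye']);s=c[:2]/c[2]
    return s*(1+m['k1']*(s@s))*f+[m['cx'],m['cy']]
def tri(m1,u1,m2,u2):
    d1,d2=ray(m1,u1),ray(m2,u2);A=np.c_[d1,-d2];t=np.linalg.lstsq(A,m2['eye']-m1['eye'],rcond=None)[0]
    a,b=m1['eye']+t[0]*d1,m2['eye']+t[1]*d2;return (a+b)/2,np.linalg.norm(a-b)
E
python3 - <<'E'
from h import *
for n,c in(("scene",(160,80,180,180)),("side",(150,100,200,170))):
    im=cv2.imread(f"pics/{n}0.png");m=camera_model(n);hsv=cv2.cvtColor(im,cv2.COLOR_BGR2HSV)
    for nm,lo,hi,z in(("red",(0,220,120),(6,255,255),.115),("cup",(60,130,60),(85,255,255),.072),("blue",(105,180,40),(125,255,255),.045),("carton",(8,120,60),(18,255,255),.038),("orange",(8,200,180),(20,255,255),.06)):
        M=cv2.inRange(hsv,lo,hi);k,_,st,ce=cv2.connectedComponentsWithStats(M)
        for i in range(1,k):
            if st[i,4]>40:
                r=cv2.minAreaRect(np.argwhere(_==i)[:,::-1].astype(np.float32))
                print(n,nm,st[i],ce[i].round(1),onz(m,ce[i],z).round(4), [onz(m,p,z).round(3)[:2].tolist() for p in cv2.boxPoints(r)] if nm in("red","blue") else "")
    x,y,w,h=c;cv2.imwrite(f"pics/{n}c.png",cv2.resize(im[y:y+h,x:x+w],None,fx=3.3,fy=3.3,interpolation=cv2.INTER_CUBIC))
a=cv2.imread("pics/scenec.png");b=cv2.imread("pics/sidec.png")
cv2.imwrite("pics/sc.png",a);cv2.imwrite("pics/sd.png",b)
E
```

```text
scene red [235 136   9  10  90] [239.  140.5] [ 0.6022 -0.1212  0.115 ] [[0.612, -0.135], [0.591, -0.134], [0.592, -0.108], [0.613, -0.109]]
scene cup [264 171  23  22 235] [274.4 184.1] [ 0.5133 -0.0097  0.072 ] 
scene cup [181 188  11  11  84] [186.1 192.9] [0.7483 0.0043 0.072 ] 
scene cup [195 189  10  10  82] [199.4 193.4] [0.7129 0.0071 0.072 ] 
scene cup [208 189  11  10  84] [212.8 193.6] [0.6772 0.0092 0.072 ] 
scene cup [181 203  10  11  84] [185.4 208. ] [0.75   0.0458 0.072 ] 
scene cup [194 204  10  10  86] [198.6 208.3] [0.715 0.048 0.072] 
scene cup [207 204  11  11  87] [212.3 208.5] [0.679  0.0502 0.072 ] 
scene cup [134 249  12  13 118] [139.9 254.9] [0.8672 0.1659 0.072 ] 
scene cup [114 250  12  12 114] [119.3 255.5] [0.9217 0.1657 0.072 ] 
scene cup [112 271  12  12 120] [117.6 276.5] [0.9241 0.2198 0.072 ] 
scene cup [133 271  13  12 125] [138.8 276.4] [0.8685 0.2207 0.072 ] 
scene cup [110 292  13  13 129] [116.  298.1] [0.9263 0.2742 0.072 ] 
scene cup [131 292  13  13 127] [137.4 297.9] [0.8709 0.2748 0.072 ] 
scene cup [204 296  27  25 420] [217.2 308. ] [0.
[... 2844 characters left out ...]
6  86.7] [ 0.3569 -0.7204  0.038 ] 
side carton [166  92  21  20 186] [176.5 102. ] [ 0.9443 -0.4783  0.038 ] 
side carton [180  94  20  20 183] [189.5 104.1] [ 0.8907 -0.4742  0.038 ] 
side carton [ 39 129  47  53 137] [ 66.2 149.6] [ 1.2156 -0.1348  0.038 ] 
side carton [189 133  33  12 214] [204.8 138.6] [ 0.7737 -0.2854  0.038 ] 
side carton [271 137  15  17 194] [278.4 145. ] [ 0.5244 -0.3038  0.038 ] 
side carton [186 142  32   9 117] [202.  145.9] [ 0.7715 -0.2459  0.038 ] 
side carton [  0 189  38  43 161] [ 18.7 209.1] [1.215  0.1379 0.038 ] 
side carton [257 336  19  20 311] [265.9 345.5] [0.4425 0.3708 0.038 ] 
side orange [258 337  16  16 204] [266.  344.7] [0.4418 0.378  0.06  ]
```

View pics/sc.png

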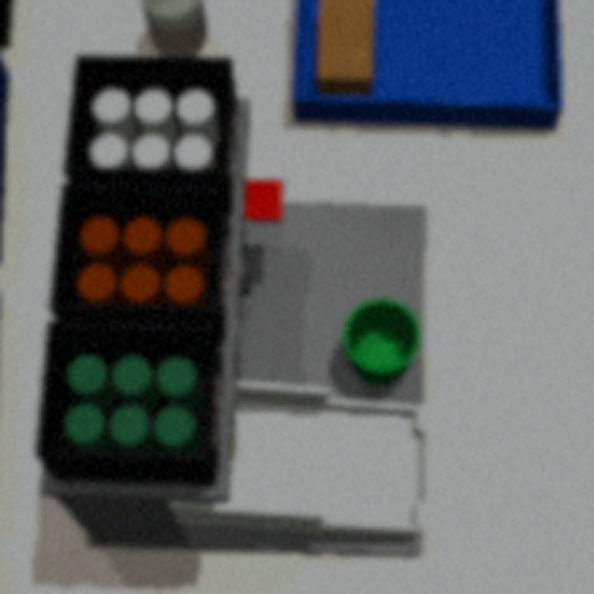

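View pics/sd.png

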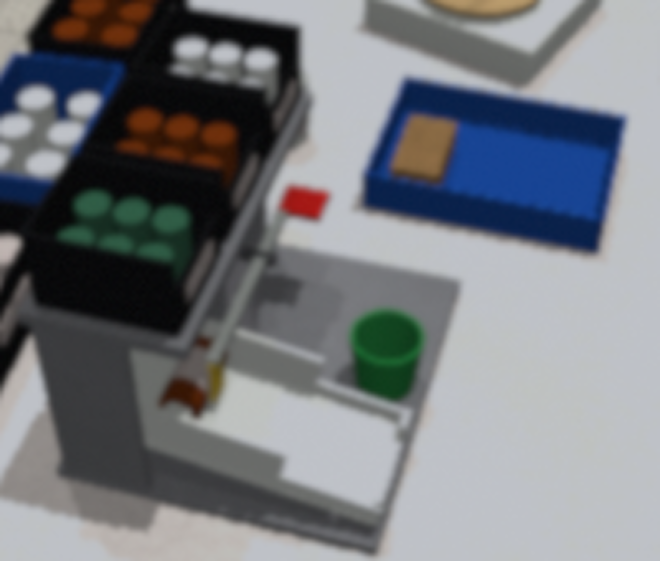

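The scene crop puts the pad at crop (264,200), half hidden by the shelf. The side crop shows the bottle behind the gate at crop (190,380), and the station squared up to the world axes. Next I'll measure the station. The jog tool has no tilt input, so I'll also check whether the arm tilts when driven past its reach.

Run:
```python
from h import *
ms,md=camera_model("scene"),camera_model("side")
S=lambda u,v:(160+u/3.3,80+v/3.3);D=lambda u,v:(150+u/3.3,100+v/3.3)
for n,a,z in(("base FR",S(427,207),.012),("base at chute R front",S(424,402),.012),("padFR",S(282,180),.115),("padFL",S(282,220),.115)):print(n,onz(ms,a,z).round(4))
for n,a,z in(("base FR",D(460,283),.012),("base FL bottom",D(375,553),.0),("padFR",D(328,193),.115),("padFL",D(318,218),.115),("padBL",D(282,208),.115)):print(n,"side",onz(md,a,z).round(4))
for n,a in(("shelf low top",S(248,100)),("shelf low mid",S(239,300)),("shelf low left",S(228,498))):print(n,onz(ms,a,.185).round(4))
print("chute R wall front top",tri(ms,S(415,410),md,D(408,415)))
print("shelf edge left side",onz(md,D(180,345),.185))
```

```text
base FR [ 0.4601 -0.1553  0.012 ]
base at chute R front [0.4744 0.0232 0.012 ]
padFR [ 0.5846 -0.1378  0.115 ]
padFL [ 0.5857 -0.1025  0.115 ]
base FR side [ 0.4636 -0.1478  0.012 ]
base FL bottom side [0.4878 0.1518 0.    ]
padFR side [ 0.5862 -0.131   0.115 ]
padFL side [ 0.5878 -0.0972  0.115 ]
padBL side [ 0.6212 -0.1033  0.115 ]
shelf low top [ 0.6071 -0.1734  0.185 ]
shelf low mid [ 0.6174 -0.0093  0.185 ]
shelf low left [0.6286 0.1376 0.185 ]
chute R wall front top (array([0.48333827, 0.03577101, 0.03325689]), np.float64(0.0011794417635695885))
shelf edge left side [0.638397  0.1294653 0.185    ]
```

Request:
{"name": "jog_arm", "arguments": {"rows": [[[0,0,-0.06,0],[0,0,-0.06,0],[0,0,-0.06,0],[0.0,0.06,-0.03,0],[0,0.06,0,0],[0.0,0.06,0,0],[0.02,0.06,0,0.1],[0.03,0.06,0,0.1],[0.03,0.06,0,0.1],[0.03,0.06,0,0.1]]], "claw": 0}}

```text
time_s: 1.35
tcp_pos: [0.1378, 0.1698, 0.4997]
ee_rot: [[0.722, -0.692, -0.0], [-0.692, -0.722, -0.001], [0.001, 0.001, -1.0]]
wrist_force: [-0.6, 0.3, 1.9]
gripper_width: 0.014
gripper_force: 0.0
```

Request:
{"name": "jog_arm", "arguments": {"rows": [[[0.03,0,0,-0.172],[0.03,0,0,-0.172],[0.03,0,0,-0.172],[0.03,0,0,-0.172],[0.04,0.045,0,0],[0.04,0.045,0,0],[0.04,0.045,0,0],[0.04,0.045,0,0],[0.06,0,0,0],[0.06,0,0,0],[0.06,0,0,0],[0,0,0,0]]]}}

```text
time_s: 2.85
tcp_pos: [0.5242, -0.1097, 0.4947]
ee_rot: [[0.983, -0.184, -0.01], [-0.184, -0.983, 0.0], [-0.01, 0.002, -1.0]]
wrist_force: [-0.7, 0.4, -0.5]
gripper_width: 0.004
gripper_force: 0.0
```

```bash
python3 -c "
from station import *
s=sense();print(s['joints'],s['tcp_pos'])"
```

```text
[ 5.50863424e+00  9.38105610e+00  1.12481436e+01 -7.02311057e-02
 -9.24410518e+01  7.38850441e+01] [ 0.52424028 -0.10969167  0.49474206]
```

Request:
{"name": "jog_arm", "arguments": {"rows": [[[0,-0.035,0,-0.11],[0.02,-0.035,0,0],[0.05,0,0,0],[0.05,0,0,0],[0.05,0,0,0],[0.05,0,0,0],[0.0,0,0,0]]]}}

```text
time_s: 3.72
tcp_pos: [0.7529, -0.0553, 0.4916]
ee_rot: [[0.997, -0.073, -0.011], [-0.073, -0.997, 0.0], [-0.011, 0.0, -1.0]]
wrist_force: [0.2, 0.2, -1.5]
gripper_width: 0.01
gripper_force: 0.0
```

Request:
{"name": "jog_arm", "arguments": {"rows": [[[0.05,0,0,0],[0.05,0,0,0],[0.05,0,0,0],[0.0,0,0,0]]]}}

```text
time_s: 4.22
tcp_pos: [0.8406, -0.0619, 0.4676]
ee_rot: [[0.997, -0.073, 0.033], [-0.073, -0.997, -0.006], [0.033, 0.004, -0.999]]
wrist_force: [-0.2, 0.5, -0.2]
gripper_width: 0.006
gripper_force: 0.0
```

The tilt starts once the arm reaches its limit, and in the right direction, so I'll keep going.

Request:
{"name": "jog_arm", "arguments": {"rows": [[[0.06,0,0,0],[0.06,0,0,0],[0.06,0,0,0],[0.06,0,0,0]]]}}

```text
time_s: 4.72
tcp_pos: [0.9147, -0.0673, 0.4064]
ee_rot: [[0.981, -0.074, 0.179], [-0.071, -0.997, -0.024], [0.18, 0.01, -0.984]]
wrist_force: [-0.2, 0.3, 0.0]
gripper_width: 0.002
gripper_force: 0.0
```

Request:
{"name": "jog_arm", "arguments": {"rows": [[[0.03,0,-0.05,0],[0.03,0,-0.05,0],[0.03,0,-0.05,0],[0.0,0,0,0]]]}}

```text
time_s: 5.22
tcp_pos: [0.871, -0.0625, 0.5146]
ee_rot: [[0.961, -0.076, 0.266], [-0.069, -0.997, -0.035], [0.267, 0.015, -0.963]]
wrist_force: [-1.5, 0.1, 0.9]
gripper_width: 0.003
gripper_force: 0.0
```

Request:
{"name": "jog_arm", "arguments": {"rows": [[[0.05,0,-0.03,0],[0.05,0,-0.03,0],[0.05,0,-0.03,0],[0.0,0,0,0]]]}}

```text
time_s: 5.72
tcp_pos: [0.8735, -0.0601, 0.5499]
ee_rot: [[0.93, -0.078, 0.36], [-0.064, -0.997, -0.049], [0.363, 0.022, -0.932]]
wrist_force: [-0.7, 0.2, -0.1]
gripper_width: 0.008
gripper_force: 0.0
```

Request:
{"name": "jog_arm", "arguments": {"rows": [[[0.05,0,-0.03,0],[0.05,0,-0.03,0],[0.05,0,-0.03,0],[0.05,0,-0.03,0],[0.0,0,0,0]]]}}

```text
time_s: 6.35
tcp_pos: [0.8586, -0.0554, 0.6211]
ee_rot: [[0.868, -0.081, 0.49], [-0.056, -0.996, -0.066], [0.494, 0.029, -0.869]]
wrist_force: [-0.3, 0.1, -0.7]
gripper_width: 0.002
gripper_force: 0.0
```

Request:
{"name": "jog_arm", "arguments": {"rows": [[[-0.055,0.011,-0.013,0],[-0.055,0.011,-0.013,0],[-0.055,0.011,-0.013,0],[-0.055,0.011,-0.013,0],[-0.055,0.011,-0.013,0],[-0.055,0.011,-0.013,0],[-0.055,0.011,-0.013,0],[-0.055,0.011,-0.013,0],[0,0,0,0]]]}}

```text
time_s: 7.48
tcp_pos: [0.4672, -0.1056, 0.5151]
ee_rot: [[0.87, -0.082, 0.486], [-0.057, -0.996, -0.067], [0.49, 0.031, -0.871]]
wrist_force: [1.6, 0.1, 0.5]
gripper_width: 0.007
gripper_force: 0.0
```

```bash
cat >> h.py <<'E'
def to(P,n,tip=True,z=.0697):
    s=sense();R=np.array(s['ee_rot']);p=np.array(s['tcp_pos'])
    q=p+R[:,2]*z if tip else p
    t=R.T@(np.array(P)-q);print("now",q.round(4),"tool shift",t.round(4),"per row",(t/n).round(4));print(R.round(3).tolist())
E
python3 -c "
from h import *
to([.52,-.117,.16],7)"
```

```text
now [ 0.5011 -0.1103  0.4543] tool shift [-0.1273 -0.0038  0.2661] per row [-0.0182 -0.0005  0.038 ]
[[0.87, -0.082, 0.486], [-0.057, -0.996, -0.067], [0.49, 0.031, -0.871]]
```

Request:
{"name": "jog_arm", "arguments": {"rows": [[[-0.018,0,0.038,0],[-0.018,0,0.038,0],[-0.018,0,0.038,0],[-0.018,0,0.038,0],[-0.018,0,0.038,0],[-0.018,0,0.038,0],[-0.018,-0.003,0.038,0],[0,0,0,0],[0,0,0,0]]]}}

```text
time_s: 8.6
tcp_pos: [0.4945, -0.1143, 0.2312]
ee_rot: [[0.873, -0.08, 0.481], [-0.057, -0.996, -0.061], [0.485, 0.026, -0.874]]
wrist_force: [1.1, 0.5, 0.5]
gripper_width: 0.004
gripper_force: 0.0
```

```bash
python3 -c "
from h import *
to([.602,-.117,.135],4)
ims=[]
for n,c in(('scene',(200,100,110,110)),('side',(200,110,110,110))):
    m=camera_model(n);im=capture(n)[:,:,::-1];x,y,w,h=c;ims.append(cv2.resize(im[y:y+h,x:x+w],(400,400),interpolation=cv2.INTER_CUBIC))
cv2.imwrite('pics/pre.png',np.hstack(ims))"
```

```text
now [ 0.5281 -0.1186  0.1702] tool shift [ 0.0474 -0.0084  0.0663] per row [ 0.0118 -0.0021  0.0166]
[[0.873, -0.08, 0.481], [-0.057, -0.996, -0.061], [0.485, 0.026, -0.874]]
```

View pics/pre.png

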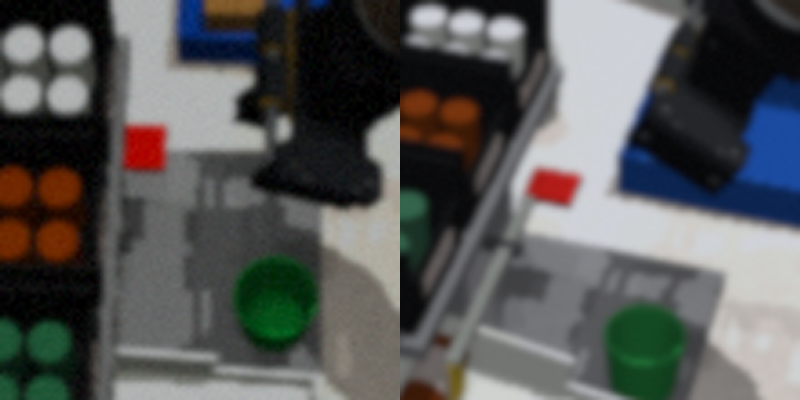

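Left half: the pad at crop (145,148) is clear, with the gripper in front of it. Right half: the pad at (553,187) and the cup at (645,350) are untouched. Moving in over the pad.

Request:
{"name": "jog_arm", "arguments": {"rows": [[[0.01,-0.002,0.0135,0],[0.01,-0.002,0.0135,0],[0.01,-0.002,0.0135,0],[0.01,-0.002,0.0135,0],[0.007,-0.001,0.012,0],[0,0,0,0],[0,0,0,0]]]}}

```text
time_s: 9.57
tcp_pos: [0.5679, -0.1155, 0.2036]
ee_rot: [[0.883, -0.076, 0.463], [-0.058, -0.997, -0.053], [0.466, 0.02, -0.885]]
wrist_force: [0.6, -0.8, 0.2]
gripper_width: 0.003
gripper_force: 0.0
```

```bash
python3 -c "
from h import *
to([.602,-.117,.115],1)
to([.602,-.117,.084],5)"
```

```text
now [ 0.6002 -0.1192  0.142 ] tool shift [-0.0111 -0.0028  0.0246] per row [-0.0111 -0.0028  0.0246]
[[0.883, -0.076, 0.463], [-0.058, -0.997, -0.053], [0.466, 0.02, -0.885]]
now [ 0.6002 -0.1192  0.142 ] tool shift [-0.0255 -0.0034  0.052 ] per row [-0.0051 -0.0007  0.0104]
[[0.883, -0.076, 0.463], [-0.058, -0.997, -0.053], [0.466, 0.02, -0.885]]
```

Request:
{"name": "jog_arm", "arguments": {"rows": [[[-0.005,-0.001,0.01,0],[-0.005,-0.001,0.01,0],[-0.005,-0.001,0.01,0],[-0.004,0,0.01,0],[-0.004,0,0.008,0],[0,0,0,0]]]}}

```text
time_s: 10.32
tcp_pos: [0.5777, -0.1214, 0.1694]
ee_rot: [[0.897, -0.065, 0.438], [-0.059, -0.998, -0.028], [0.439, -0.001, -0.899]]
wrist_force: [-1.2, -0.5, 2.9]
gripper_width: 0.006
gripper_force: 1.4
```

```bash
python3 -c "
from h import *
to([.602,-.117,.088],1)
ims=[]
for n,c in(('scene',(200,100,110,110)),('side',(180,150,110,110))):
    im=capture(n)[:,:,::-1];x,y,w,h=c;ims.append(cv2.resize(im[y:y+h,x:x+w],(400,400),interpolation=cv2.INTER_CUBIC))
cv2.imwrite('pics/press.png',np.hstack(ims))"
```

```text
now [ 0.6082 -0.1233  0.1068] tool shift [-0.0142 -0.0059  0.014 ] per row [-0.0142 -0.0059  0.014 ]
[[0.897, -0.065, 0.438], [-0.059, -0.998, -0.028], [0.439, -0.001, -0.899]]
```

View pics/press.png

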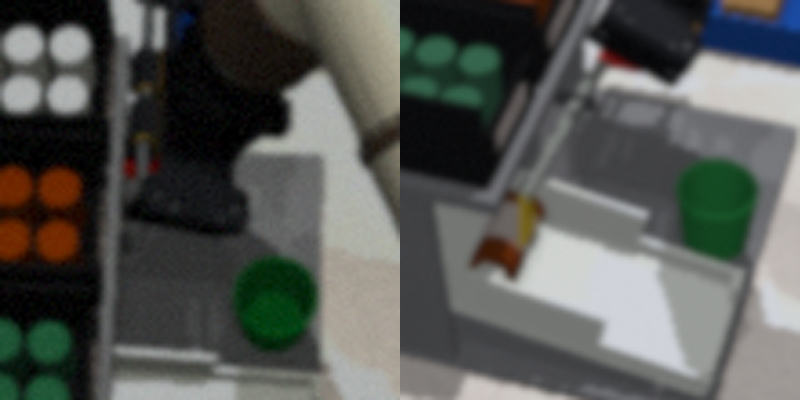

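The press has begun: the pad's red shows at crop (150,165) under the fingers, and the bottle at (505,240) is still behind the gate. Pressing further.

Request:
{"name": "jog_arm", "arguments": {"rows": [[[-0.006,-0.001,0.007,0],[-0.005,-0.001,0.007,0],[-0.004,-0.001,0.005,0],[0,0,0,0],[0,0,0,0],[0,0,0,0]]]}}

```text
time_s: 11.18
tcp_pos: [0.5779, -0.1221, 0.1558]
ee_rot: [[0.9, -0.058, 0.432], [-0.058, -0.998, -0.014], [0.432, -0.012, -0.902]]
wrist_force: [1.6, 0.9, 8.7]
gripper_width: 0.005
gripper_force: 3.6
```

```bash
python3 -c "
from h import *
to([.602,-.117,.088],1)
ims=[]
for n,c in(('scene',(200,100,110,110)),('side',(180,150,110,110))):
    im=capture(n)[:,:,::-1];x,y,w,h=c;ims.append(cv2.resize(im[y:y+h,x:x+w],(400,400),interpolation=cv2.INTER_CUBIC))
    o=cv2.cvtColor(np.ascontiguousarray(im),cv2.COLOR_BGR2HSV);b=cv2.inRange(o,(3,130,40),(15,255,170))
    x,y,w,h=(230,195,65,65) if n=='scene' else (195,195,75,65)
    q=np.argwhere(b[y:y+h,x:x+w]);print(n,len(q),(q.mean(0)[::-1]+[x,y]) if len(q) else '')
cv2.imwrite('pics/press2.png',np.hstack(ims))"
```

```text
now [ 0.608  -0.1231  0.0929] tool shift [-0.0078 -0.0057  0.0018] per row [-0.0078 -0.0057  0.0018]
[[0.9, -0.058, 0.432], [-0.058, -0.998, -0.014], [0.432, -0.012, -0.902]]
scene 115 [279.97391304 220.17391304]
side 79 [262.15189873 234.98734177]
```

Request:
{"name": "jog_arm", "arguments": {"rows": [[[0,0,0,0],[0,0,0,0],[0,0,0,0],[0,0,0,0],[0,0,0,0],[0,0,0,0]]]}}

```text
time_s: 12.02
tcp_pos: [0.5779, -0.1221, 0.1558]
ee_rot: [[0.9, -0.058, 0.432], [-0.058, -0.998, -0.014], [0.432, -0.012, -0.902]]
wrist_force: [0.0, 1.2, 8.4]
gripper_width: 0.004
gripper_force: 3.6
```

```bash
python3 -c "
from h import *
to([.56,-.117,.15],5)
ims=[]
for n,c in(('scene',(220,150,110,110)),('side',(180,150,110,110))):
    im=capture(n)[:,:,::-1];x,y,w,h=c;ims.append(cv2.resize(im[y:y+h,x:x+w],(400,400),interpolation=cv2.INTER_CUBIC))
cv2.imwrite('pics/rolled.png',np.hstack(ims))"
```

```text
now [ 0.6079 -0.1231  0.093 ] tool shift [-0.0189 -0.004  -0.0722] per row [-0.0038 -0.0008 -0.0144]
[[0.9, -0.058, 0.432], [-0.058, -0.998, -0.014], [0.432, -0.012, -0.902]]
```

View pics/rolled.png

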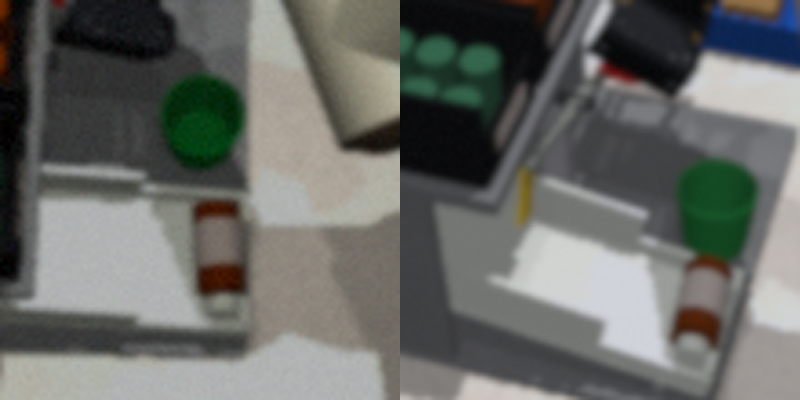

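The left half shows the bottle lying at the front stops, body centre at crop (218,250), cap on the +y side. The gate is still up at right crop (525,195). Releasing the lever along the tool axis.

Request:
{"name": "jog_arm", "arguments": {"rows": [[[-0.002,0,-0.008,0],[-0.003,0,-0.012,0],[-0.004,0,-0.015,0],[-0.004,0,-0.02,0],[-0.004,0,-0.03,0],[-0.004,0,-0.03,0],[-0.01,-0.02,-0.03,0],[-0.01,-0.02,-0.03,0]]]}}

```text
time_s: 13.12
tcp_pos: [0.4638, -0.0778, 0.2936]
ee_rot: [[0.905, -0.062, 0.421], [-0.061, -0.998, -0.016], [0.421, -0.011, -0.907]]
wrist_force: [0.5, 0.0, 0.2]
gripper_width: 0.006
gripper_force: 0.0
```

```bash
python3 -c "
from h import *
print(sense()['joints']);to([.40,-.05,.35],4,False);m=camera_model('scene')
print('bottle',onz(m,(280,218.8),.055),'cap',onz(m,(220+222/3.636,150+303/3.636),.051),'rear end',onz(m,(220+216/3.636,150+203/3.636),.065))
md=camera_model('side');print(tri(m,(280,218.8),md,(180+302/3.636,150+297/3.636)))"
```

```text
[ 13.32770238  -2.67871336 -38.20174578  12.65294516 -30.96953472
  63.47764677]
now [ 0.4638 -0.0778  0.2936] tool shift [-0.0357 -0.0244 -0.0785] per row [-0.0089 -0.0061 -0.0196]
[[0.905, -0.062, 0.421], [-0.061, -0.998, -0.016], [0.421, -0.011, -0.907]]
bottle [0.5030266  0.08134973 0.055     ] cap [0.50228422 0.11958048 0.051     ] rear end [0.50311268 0.04870096 0.065     ]
(array([0.5036483 , 0.08288426, 0.06062492]), np.float64(0.0006653681403585594))
```

Request:
{"name": "jog_arm", "arguments": {"rows": [[[-0.05,-0.01,0,0],[-0.05,-0.01,0,0],[-0.05,-0.01,0,0],[-0.05,-0.01,0,0],[0,0,0,0]]]}}

```text
time_s: 13.75
tcp_pos: [0.3072, -0.0379, 0.2438]
ee_rot: [[0.919, -0.051, 0.392], [-0.059, -0.998, 0.008], [0.391, -0.031, -0.92]]
wrist_force: [1.0, 0.5, 0.6]
gripper_width: 0.012
gripper_force: 0.0
```

```bash
python3 -c "
from h import *
print(sense()['joints'].round(1))"
```

```text
[ 32.  -20.7 -61.3  22.7 -31.4  37.2]
```

Request:
{"name": "jog_arm", "arguments": {"rows": [[[-0.04,0,0.01,0],[-0.04,0,0.01,0],[-0.04,0,0.01,0],[0,0,0,0]]]}}

```text
time_s: 14.25
tcp_pos: [0.25, -0.0636, 0.2319]
ee_rot: [[0.944, -0.039, 0.326], [-0.059, -0.997, 0.052], [0.323, -0.068, -0.944]]
wrist_force: [-0.6, 0.1, 0.7]
gripper_width: 0.001
gripper_force: 0.0
```

```bash
python3 -c "
from h import *
print(sense()['joints'].round(1))"
```

```text
[ 32.3 -28.  -61.3  11.8 -39.5  46.8]
```

Request:
{"name": "jog_arm", "arguments": {"rows": [[[-0.045,0,0.015,0],[-0.045,0,0.015,0],[-0.045,0,0.015,0],[0,0,0,0]]]}}

```text
time_s: 14.75
tcp_pos: [0.1727, -0.1109, 0.1944]
ee_rot: [[0.961, -0.027, 0.276], [-0.061, -0.991, 0.116], [0.271, -0.129, -0.954]]
wrist_force: [-0.7, 0.1, 0.2]
gripper_width: 0.006
gripper_force: 0.0
```

Request:
{"name": "jog_arm", "arguments": {"rows": [[[0.042,-0.035,-0.002,0],[0.042,-0.035,-0.002,0],[0.042,-0.035,-0.002,0],[0.042,-0.035,-0.002,0],[0.042,-0.035,-0.002,0],[0.042,-0.035,-0.002,0],[0,0,0,0.175],[0,0,0,0.175],[0,0,0,0.175],[0,0,0,0.175],[0,0,0,0.175],[0,0,0,0.175],[0,0,0,0.175],[0,0,0,0.175],[0,0,0,0.175],[0,0,0,0]]], "claw": 1}}

```text
time_s: 16.75
tcp_pos: [0.416, 0.0843, 0.3012]
ee_rot: [[-0.019, -0.961, 0.276], [-0.992, 0.053, 0.117], [-0.128, -0.271, -0.954]]
wrist_force: [0.2, 0.5, 0.5]
gripper_width: 0.999
gripper_force: 0.0
```

```bash
python3 -c "
from h import *
print(sense()['joints'].round(1));to([.503,.083,.15],5,z=.055)
s=sense();im=capture('wrist')[:,:,::-1];m=camera_model('wrist')
cv2.imwrite('pics/w.png',im);im=capture('scene')[:,:,::-1];cv2.imwrite('pics/s2.png',im)
print('pred catch px',proj(m,[.503,.083,.051]))"
```

```text
[ 35.8  -5.7 -35.4   5.5 -43.4 -41.3]
now [0.4311 0.0908 0.2487] tool shift [ 0.019  -0.0427  0.1131] per row [ 0.0038 -0.0085  0.0226]
[[-0.019, -0.961, 0.276], [-0.992, 0.053, 0.117], [-0.128, -0.271, -0.954]]
pred catch px [239.16104624 152.31556219]
```

View pics/w.png

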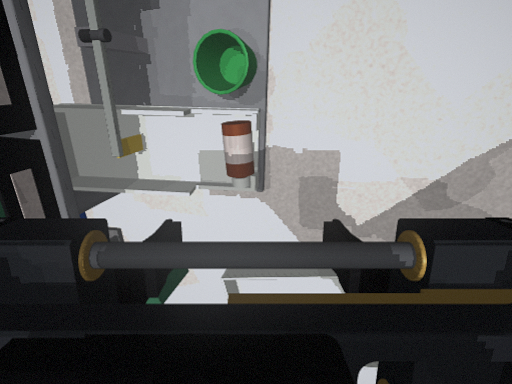

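The wrist view shows the bottle body centred near (238.5,149) with its cap down at (242,182), sitting at the front stops. The gate is back down at (128,147).

```bash
python3 -c "
from h import *
m=camera_model('wrist');ms=camera_model('scene')
print(tri(m,(238.5,149),ms,(280,218.8)),onz(m,(238.5,149),.053))
a=onz(m,(236.5,124),.053);b=onz(m,(242,184),.053);print(a,b,np.degrees(np.arctan2((b-a)[0],(b-a)[1])))
a=onz(m,(270,10),.012);b=onz(m,(266,95),.012);print('front edge',a,b,np.degrees(np.arctan2((b-a)[0],(b-a)[1])))
for z in (.12,.0525): to([.502,.083,z+.004],5,z=.055)
"
```

```text
(array([0.50338639, 0.0795296 , 0.05002309]), np.float64(0.001679151355358043)) [0.50302123 0.07834852 0.053     ]
[0.50330146 0.04777262 0.053     ] [0.50163018 0.1246084  0.053     ] -1.2460630089611635
front edge [ 0.46716866 -0.07398904  0.012     ] [0.47515316 0.01768358 0.012     ] 4.977783761729011
now [0.4312 0.0906 0.2491] tool shift [ 0.0223 -0.0344  0.138 ] per row [ 0.0045 -0.0069  0.0276]
[[-0.019, -0.961, 0.276], [-0.992, 0.053, 0.118], [-0.128, -0.272, -0.954]]
now [0.4312 0.0906 0.2491] tool shift [ 0.0309 -0.0161  0.2024] per row [ 0.0062 -0.0032  0.0405]
[[-0.019, -0.961, 0.276], [-0.992, 0.053, 0.118], [-0.128, -0.272, -0.954]]
```

```bash
python3 -c "
from h import *
to([.484,.072,.118],5,z=.0577)
"
```

```text
now [0.4319 0.091  0.2465] tool shift [ 0.0343 -0.0161  0.1347] per row [ 0.0069 -0.0032  0.0269]
[[-0.019, -0.961, 0.276], [-0.992, 0.053, 0.118], [-0.128, -0.272, -0.954]]
```

Request:
{"name": "jog_arm", "arguments": {"rows": [[[0.007,-0.003,0.027,0],[0.007,-0.003,0.027,0],[0.007,-0.003,0.027,0],[0.007,-0.003,0.027,0],[0.007,-0.003,0.027,0],[0,0,0,0],[0,0,0,0]]]}}

```text
time_s: 17.73
tcp_pos: [0.4674, 0.0645, 0.1738]
ee_rot: [[-0.021, -0.96, 0.278], [-0.991, 0.056, 0.119], [-0.13, -0.273, -0.953]]
wrist_force: [0.2, -0.6, -0.2]
gripper_width: 0.998
gripper_force: 0.0
```

```bash
python3 -c "
from h import *
to([.503,.08,.051],4,z=.0577)
"
```

```text
now [0.4834 0.0714 0.1188] tool shift [-0.0001  0.0002  0.0711] per row [-0.      0.      0.0178]
[[-0.021, -0.96, 0.278], [-0.991, 0.056, 0.119], [-0.13, -0.273, -0.953]]
```

Request:
{"name": "jog_arm", "arguments": {"rows": [[[0,0,0.018,0],[0,0,0.018,0],[0,0,0.018,0],[0,0,0.012,0],[0,0,0.005,0],[0,0,0,0],[0,0,0,0]]]}}

```text
time_s: 18.6
tcp_pos: [0.4871, 0.0728, 0.1064]
ee_rot: [[-0.022, -0.96, 0.279], [-0.991, 0.058, 0.12], [-0.131, -0.274, -0.953]]
wrist_force: [0.3, -0.2, 0.2]
gripper_width: 0.999
gripper_force: 0.0
```

```bash
python3 -c "
from h import *
to([.503,.08,.051],1,z=.0577)
im=capture('scene')[:,:,::-1];x,y,w,h=220,140,110,110;a=cv2.resize(im[y:y+h,x:x+w],(400,400));im=capture('side')[:,:,::-1];x,y,w,h=200,150,110,110;b=cv2.resize(im[y:y+h,x:x+w],(400,400));cv2.imwrite('pics/g.png',np.hstack([a,b]))"
```

```text
now [0.5032 0.0798 0.0514] tool shift [-0.0002  0.0003  0.0003] per row [-0.0002  0.0003  0.0003]
[[-0.022, -0.96, 0.279], [-0.991, 0.058, 0.12], [-0.131, -0.274, -0.953]]
```

View pics/g.png

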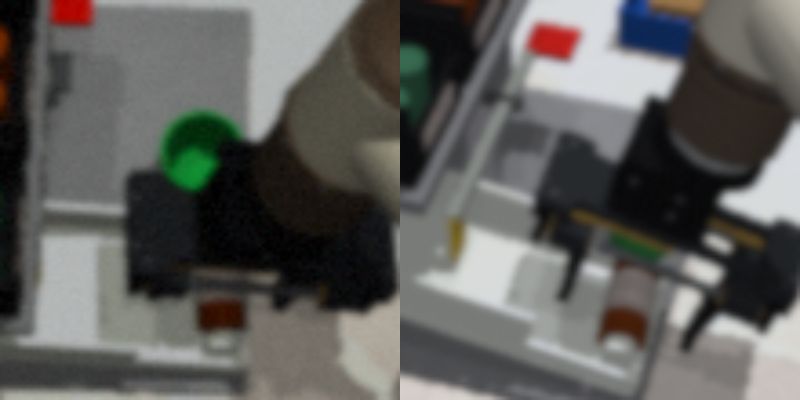

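The fingers straddle the bottle: body at right crop (628,300), fingers at (570,275) and (700,325). The cup is upright and the gate is down. Closing now.

Request:
{"name": "jog_arm", "arguments": {"rows": [[[0,0,0,0],[0,0,0,0],[0,0,0,0],[0,0,0,0],[0,0,0,0],[0,0,0,0],[0,0,0,0],[0,0,0,0]]], "claw": 0}}

```text
time_s: 19.7
tcp_pos: [0.4879, 0.0732, 0.1061]
ee_rot: [[-0.022, -0.96, 0.28], [-0.991, 0.057, 0.121], [-0.132, -0.275, -0.952]]
wrist_force: [3.3, 0.7, -0.7]
gripper_width: 0.411
gripper_force: 29.2
```

Request:
{"name": "jog_arm", "arguments": {"rows": [[[-0.001,-0.003,-0.012,0],[-0.001,-0.003,-0.015,0],[-0.002,-0.005,-0.02,0],[-0.003,-0.007,-0.03,0],[-0.003,-0.007,-0.03,0],[0,0,0,0]]]}}

```text
time_s: 20.45
tcp_pos: [0.4812, 0.0684, 0.2172]
ee_rot: [[-0.022, -0.96, 0.28], [-0.991, 0.058, 0.121], [-0.132, -0.274, -0.952]]
wrist_force: [-0.2, 0.2, -1.5]
gripper_width: 0.407
gripper_force: 29.2
```

```bash
python3 -c "
from h import *
m=camera_model('scene');md=camera_model('side')
im=cv2.imread('pics/scene0.png')
S=lambda u,v:(160+u/3.3,80+v/3.3);D=lambda u,v:(150+u/3.3,100+v/3.3)
print('tray +x+y top',tri(m,S(297,105),md,D(367,178)),'-x+y',onz(m,S(560,110),.045),onz(md,D(601,220),.045),'+x-y', onz(md,D(405,80),.045),'-x-y',onz(md,D(625,118),.045),[onz(m,p,.045) for p in ((250,64),(328,65))])
to([.435,-.31,.25],10,z=.0577)"
```

```text
tray +x+y top (array([ 0.57119711, -0.24747345,  0.03777585]), np.float64(0.001068692664708215)) -x+y [ 0.33925691 -0.22931241  0.045     ] [ 0.34224505 -0.22637594  0.045     ] +x-y [ 0.56083287 -0.40461857  0.045     ] -x-y [ 0.32750642 -0.38949789  0.045     ] [array([ 0.56498381, -0.40954744,  0.045     ]), array([ 0.3266125 , -0.39690919,  0.045     ])]
now [0.4974 0.0753 0.1622] tool shift [ 0.3716  0.0133 -0.1476] per row [ 0.0372  0.0013 -0.0148]
[[-0.022, -0.96, 0.28], [-0.991, 0.058, 0.121], [-0.132, -0.274, -0.952]]
```

The bottle is held (opening 0.41, 29 N). Carrying it to the tray.

Request:
{"name": "jog_arm", "arguments": {"rows": [[[0.015,0.002,-0.015,0],[0.034,0.002,-0.02,0],[0.038,0.003,-0.02,0],[0.038,0.003,-0.02,0],[0.038,0.003,-0.02,0],[0.038,0.003,-0.015,0],[0.038,0.002,-0.015,0],[0.038,0.002,-0.01,0],[0.038,0.002,-0.01,0],[0.034,0.002,0,0],[0.02,0,0,0],[0,0,0,0],[0,0,0,0]]]}}

```text
time_s: 22.08
tcp_pos: [0.4092, -0.3126, 0.2977]
ee_rot: [[-0.023, -0.961, 0.275], [-0.991, 0.058, 0.121], [-0.132, -0.27, -0.954]]
wrist_force: [-0.2, -0.2, -1.1]
gripper_width: 0.41
gripper_force: 29.2
```

```bash
python3 -c "
from h import *
print(sense()['gripper_width']);to([.418,-.313,.10],6,z=.0577)"
```

```text
0.4100295642383312
now [ 0.4251 -0.3056  0.2427] tool shift [0.0264 0.0449 0.1333] per row [0.0044 0.0075 0.0222]
[[-0.023, -0.961, 0.275], [-0.991, 0.058, 0.121], [-0.132, -0.27, -0.954]]
```

Request:
{"name": "jog_arm", "arguments": {"rows": [[[0.004,0.007,0.02,0],[0.004,0.007,0.022,0],[0.004,0.008,0.022,0],[0.004,0.008,0.023,0],[0.005,0.008,0.023,0],[0.005,0.007,0.023,0],[0,0,0,0],[0,0,0,0]]]}}

```text
time_s: 23.08
tcp_pos: [0.4035, -0.3204, 0.1576]
ee_rot: [[-0.021, -0.96, 0.278], [-0.991, 0.056, 0.119], [-0.13, -0.273, -0.953]]
wrist_force: [0.0, 0.1, -1.0]
gripper_width: 0.412
gripper_force: 29.2
```

```bash
python3 -c "
from h import *
to([.418,-.313,.029],7,z=.0577)
im=capture('scene')[:,:,::-1];x,y,w,h=220,30,130,110;a=cv2.resize(im[y:y+h,x:x+w],(400,338));im=capture('side')[:,:,::-1];x,y,w,h=240,80,130,110;b=cv2.resize(im[y:y+h,x:x+w],(400,338));cv2.imwrite('pics/t.png',np.hstack([a,b]))"
```

```text
now [ 0.4195 -0.3136  0.1026] tool shift [0.009  0.0216 0.0698] per row [0.0013 0.0031 0.01  ]
[[-0.021, -0.96, 0.278], [-0.991, 0.056, 0.119], [-0.13, -0.273, -0.953]]
```

View pics/t.png

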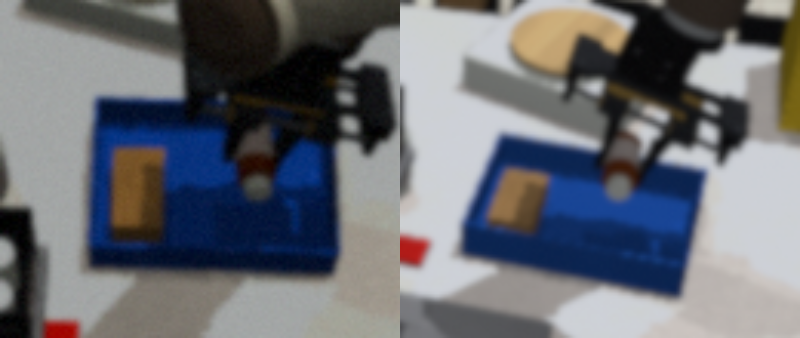

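The bottle hangs level over the empty part of the tray at crop (255,165), cap on the +y side, clear of the carton at (138,195). Lowering.

Request:
{"name": "jog_arm", "arguments": {"rows": [[[0.001,0.003,0.01,0],[0.001,0.003,0.01,0],[0.001,0.003,0.01,0],[0.001,0.003,0.01,0],[0.001,0.003,0.01,0],[0.002,0.003,0.01,0],[0.002,0.003,0.01,0],[0,0,0,0],[0,0,0,0]]]}}

```text
time_s: 24.3
tcp_pos: [0.4021, -0.3202, 0.0832]
ee_rot: [[-0.022, -0.96, 0.278], [-0.991, 0.057, 0.119], [-0.13, -0.273, -0.953]]
wrist_force: [-0.6, 1.0, -1.2]
gripper_width: 0.409
gripper_force: 29.2
```

```bash
python3 -c "
from h import *
print(sense()['wrist_force']);to([.418,-.313,.028],1,z=.0577)"
```

```text
[-0.64034609  1.01972814 -1.19599456]
now [ 0.4182 -0.3134  0.0282] tool shift [-0.0003  0.0002  0.0002] per row [-0.0003  0.0002  0.0002]
[[-0.022, -0.96, 0.278], [-0.991, 0.057, 0.119], [-0.13, -0.273, -0.953]]
```

No contact yet. I'll go down in 1 mm steps until it touches.

Request:
{"name": "jog_arm", "arguments": {"rows": [[[0,0,0.001,0],[0,0,0.001,0],[0,0,0,0]]]}}

```text
time_s: 24.68
tcp_pos: [0.4026, -0.3198, 0.0812]
ee_rot: [[-0.022, -0.96, 0.278], [-0.991, 0.057, 0.119], [-0.13, -0.273, -0.953]]
wrist_force: [-0.2, -0.9, -1.2]
gripper_width: 0.412
gripper_force: 29.2
```

Request:
{"name": "jog_arm", "arguments": {"rows": [[[0,0,0.001,0],[0,0,0,0]]]}}

```text
time_s: 24.92
tcp_pos: [0.4028, -0.3196, 0.0801]
ee_rot: [[-0.022, -0.96, 0.277], [-0.991, 0.058, 0.119], [-0.131, -0.272, -0.953]]
wrist_force: [0.0, -0.3, -1.1]
gripper_width: 0.404
gripper_force: 29.2
```

Request:
{"name": "jog_arm", "arguments": {"rows": [[[0,0,0,0],[0,0,0,0],[0,0,0,0],[0,0,0,0]]], "claw": 0.62}}

```text
time_s: 25.42
tcp_pos: [0.4038, -0.3201, 0.0809]
ee_rot: [[-0.022, -0.96, 0.28], [-0.991, 0.057, 0.118], [-0.129, -0.275, -0.953]]
wrist_force: [2.1, 0.3, 3.6]
gripper_width: 0.611
gripper_force: 1.3
```

Request:
{"name": "jog_arm", "arguments": {"rows": [[[0,0,-0.008,0],[0,0,-0.012,0],[0,0,-0.02,0],[0,0,-0.03,0],[0,0,-0.04,0],[0,0,-0.05,0],[0,0,-0.05,0],[-0.05,0,-0.03,0],[-0.05,0,0,0],[-0.05,0,0,0],[-0.05,0,0,0],[0,0,0,0],[0,0,0,0]]]}}

```text
time_s: 27.05
tcp_pos: [0.3402, -0.1502, 0.3359]
ee_rot: [[-0.022, -0.96, 0.279], [-0.991, 0.057, 0.119], [-0.13, -0.274, -0.953]]
wrist_force: [0.1, -0.7, -0.9]
gripper_width: 0.62
gripper_force: 0.0
```

```bash
python3 -c "
from h import *
im=capture('scene')[:,:,::-1];x,y,w,h=200,30,150,200;a=cv2.resize(im[y:y+h,x:x+w],(400,533));im=capture('side')[:,:,::-1];x,y,w,h=220,90,150,200;b=cv2.resize(im[y:y+h,x:x+w],(400,533));cv2.imwrite('pics/end.png',np.hstack([a,b]))"
```

```text
(no output)
```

View pics/end.png

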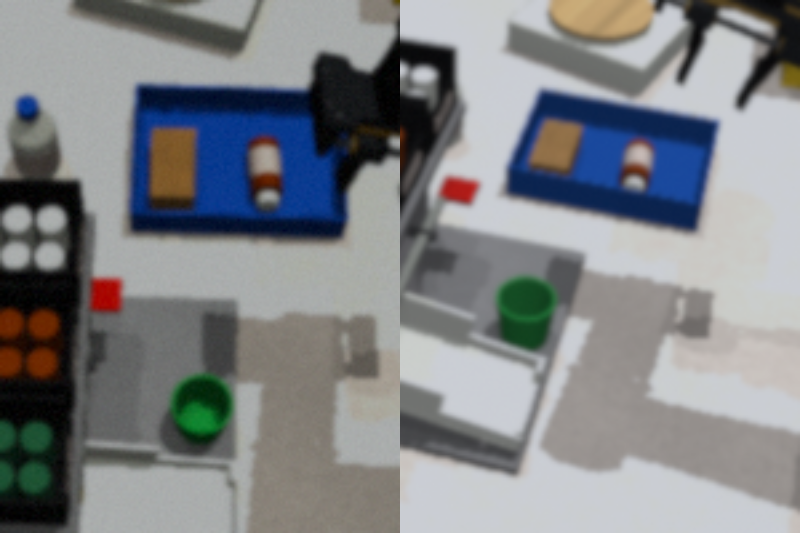

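The bottle lies on its side in the blue tray at crop (265,170), released. The gripper is clear of everything, and the pad, cup, flask and carton are where they were. Handing in.

```bash
python3 -c "
from station import *
print(finish_job())"
```

```text
the job is handed in; nothing more can be done
None
```

The amber bottle is lying on its side in the blue tray, released, with the lever back at rest and everything else I could see in place; I handed the job in at about 27 s and no verdict came back.

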